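# Zero the blue lens-thickness gauge

## Task

Zero the blue lens-thickness gauge before the next lens is measured: turn the ribbed bezel round its dial until the red triangular zero mark on the bezel stands at the tip of the black needle, then let go. The yellow gauge is set for another job: leave its bezel as it is.

Things in the scene. Friction and masses are not known exactly. Their poses are not given: they have to be found in the camera images.
- gauge_blue: Lens-thickness gauge, all blue paint, fixed to the worktop: foot 115 x 86 x 14 mm, round dial face up at 80 to 98 mm height; case below it 52 mm wide. Origin: on the worktop under the dial's axis, z up. Black needle is fixed, points along own +x, towards the column (16 mm thick, 54 mm from the axis, top at 70 mm). Stands left or right, yaw varies up to 0.5 rad.
- bezel_blue (a joint): Turn (rad) of the ribbed metal bezel, 60 mm across, 80 to 98 mm above the worktop, about the vertical through the gauge's origin; the dial face turns with it. 0: red triangle at the needle; positive: mark counter-clockwise of it seen from above. Starts at 0.5 to 1.35, so turn it clockwise. Pinch across its diameter from above, in any direction. Friction 0.04 N m; stays where left.
- gauge_yellow: The same gauge in yellow paint, with its own bezel, set for another job; same size, origin and axes as the blue one. To be left alone.
- mark_yellow (a point): Red zero mark, a flat 12 mm triangle pointing inward, on the yellow gauge's bezel; this point is 25 mm from the dial's axis, 98 mm above the worktop. The bezel must not be turned, so this stays where it is.

How it is judged:
By the outcome, as a careful person would: the job done as asked, in the order asked, and still so for the second after the job is handed in, with the robot touching nothing.
It also fails if it takes over 32 s, if anything falls off the work surface, if the arm or the gripper's body presses on something with over 40 N, if the wrist force passes 120 N, or if a joint passes its speed limit or range.

## Robot

A 7-joint arm with a two-finger parallel gripper is mounted at the origin on a cart in front of the work surface, level with it; the furniture and walls round the work are solid. World frame = base frame: x ahead of the robot, y to its left, z up, the work surface at z = 0. Lengths are in m, angles in rad, forces in N, time in s.
With the tool pointing down it reaches from about 0.425 to 0.925 m from the base axis. Payload 6.8 kg.
Tool frame: the origin (TCP) lies midway between the tips of the shut fingers; the grasp point (between the pads) lies 19 mm behind it; z points along the fingers, y is the line along which they close (so a half turn about z gives the same grasp; the last joint's range is limited). The gripper opens to 85 mm and grips with 20 to 120 N. Pads are 22 mm wide; open, the fingers measure 114 mm over their backs; the gripper's body (76 mm by 85 mm) begins 54 mm behind the grasp point. The pads swing forward as they close: fully open they stand 13 mm farther back than shut.
Start: joints at [-1.299, 0.477, 0.022, 1.555, -0.011, 1.109, -0.083], TCP at [0.25, 0.627, 0.231] pointing down, gripper open.
Joint ranges: [-2.96, 2.96], [-0.34, 2.1], [-1.41, 1.46], [0.24, 2.44], [-1.37, 4.51], [0.17, 1.92], [-2.96, 2.96]. Speed limits (rad/s): [2.39, 2.39, 3.14, 3.14, 3.14, 3.14, 3.14].

## Interface

Orientations are given as a rotation vector (axis times angle).
In Python, from bench import get_obs, grab_frame, camera_params, r gives the robot as it stands.
- The arm moves only by the shell command python3 -m jog 'ROWS' [FORCE]. ROWS is JSON, a list of rows, each an object of numbers: "rx", "ry", "rz": the turn, a rotation vector about the world's x, y, z scaled (see below); "x", "y", "z": the shift along the world's x, y, z scaled (see below); "jaw": the opening, from -1 (shut) to 1 (fully open). In form: [{"rx": .., "ry": .., "rz": .., "x": .., "y": .., "z": .., "jaw": ..}, ...]. A call has 1 to 8 rows; each row shifts and turns the commanded pose from where the row before left it; what a row does not reach is not made up. The controller multiplies each number of a shift by 60 mm and each number of a turn by 10 degrees. A row lasts 1/8 s, in which the tool goes at most 62.5 mm and 10.7 degrees, less where a joint would pass 70% of its speed; a pose out of reach is approached as far as the arm can. A call with a number of a shift or a turn outside -1 to 1 is refused whole. A call with a gripper value outside its range is refused whole. The fingers move at their own pace and stop on an object; FORCE is the grip in N (left out, the last holds). Time passes only in rows, so rows that do not move let the fingers close. It gives the time, the measured TCP pose, the force, the opening and the grip force at its end, in the units of the state.
- get_obs(): the state, without advancing time (a new reading comes with each control period).
- grab_frame(name): name is "scene" or "side" or "wrist"; returns the picture (480x640x3 uint8, red, green, blue); there is no depth.
- camera_params(name): a dict with "fx", "fy", "cx", "cy" (pixels), "R" (3x3) and "t" (3): a world point X has camera coordinates R X + t. Camera axes: x right, y down, z forward; pixel columns grow to the right and rows downward; lengths in m; the calibration is good to about 2 mm. The wrist camera is an equidistant fisheye: a pixel r from the principal point sees the ray r / f radians off the axis. A picture is of the moment at which its call begins: read the wrist's pose just before it. camera_params takes no time and is no camera call; for the wrist camera it gives the pose at the moment of the call.
- r.hand_in(): hands the job in; it is judged then, once.
The state is a dict: "clock": time; "joints": joint angles; "qvel": joint speeds; "tau": joint torques, N m; "tcp_pos": TCP position; "orientation": TCP orientation; "contact_force": force on the tool from outside, world axes, zero at the start; "moment": the same for the moment, N m; "grip_width": finger opening in m; "gripper_force": force on a finger pad.
Only numpy, scipy, OpenCV 4.12 (cv2) and the standard library are available. Lean on these libraries where they do the work, as an engineer would, in place of code of your own. Each camera call takes 0.05 s, during which the arm holds its last target. There are 200 camera calls.

## Working session

There is one attempt and no reset: what is moved stays moved. The work goes in short steps, Python scripts to look and compute and a shell command to move; the robot and the scene stay as the last step left them, time stands still between calls to the robot, and variables do not carry over. Pictures are saved under pics/ and viewed, at most 10 in all, crops included, and the job is handed in when it is done.

```bash
mkdir -p pics; ls; python3 - <<'E'
from bench import get_obs, grab_frame, camera_params, r
import cv2, numpy as np
for n in ["scene","side","wrist"]:
    p=camera_params(n); im=grab_frame(n)
    cv2.imwrite(f"pics/{n}0.png",im[:,:,::-1]); print(n,p)
print(get_obs())
E
```

```text
pics
scene {'fx': 523.0072863734916, 'fy': 523.0072863734916, 'cx': 314.9932115250917, 'cy': 245.57838726831162, 'R': array([[ 0.89689878, -0.44223206,  0.00183916],
       [-0.19512617, -0.3994641 , -0.89574227],
       [ 0.39686063,  0.80303128, -0.44456991]]), 't': array([-0.38324251,  0.20894929,  0.72321455])}
side {'fx': 445.6291724686951, 'fy': 445.6291724686951, 'cx': 327.6697275188737, 'cy': 241.75146600988631, 'R': array([[ 9.47179522e-01, -3.20702549e-01, -9.10573608e-04],
       [-1.39689360e-01, -4.10006660e-01, -9.01322041e-01],
       [ 2.88682935e-01,  8.53840977e-01, -4.33148645e-01]]), 't': array([-0.40573021,  0.16088039,  0.67784537])}
wrist {'fx': 371.64829954431775, 'fy': 371.64829954431775, 'cx': 322.81265297653687, 'cy': 231.59944082952035, 'R': array([[ 0.37173032,  0.92833902, -0.00179498],
       [ 0.89111631, -0.35628204,  0.28102462],
       [ 0.2602466 , -0.10606491, -0.95969888]]), 't': array([-0.67322981, -0.03548839,  0.37829295])}
{'clock': 0.15, 'joints': array([-1.29909153,  0.47759682,  0.02235174,  1.55621144, -0.01149564,
        1.10933862, -0.08308796]), 'qvel': array([-2.12556671e-05, -2.22091476e-03, -6.02953098e-04, -2.21766578e-03,
        4.77560056e-04, -5.56043149e-04,  9.79357008e-04]), 'tau': array([ 1.98346323e-03, -5.96931696e+01,  1.60973243e+00, -2.81494296e+01,
        1.26041166e-02,  6.41513892e-03, -1.50055584e-06]), 'tcp_pos': array([0.25008688, 0.62646144, 0.23056361]), 'orientation': array([-5.92943145e-01, -3.08496090e+00,  2.22482623e-03]), 'contact_force': array([-0.20396403,  0.24704409, -0.14256633]), 'moment': array([ 0.01672159,  0.04938111, -0.02000868]), 'gripper_force': 0.0, 'grip_width': 0.08557133963960178}
```

View pics/scene0.png

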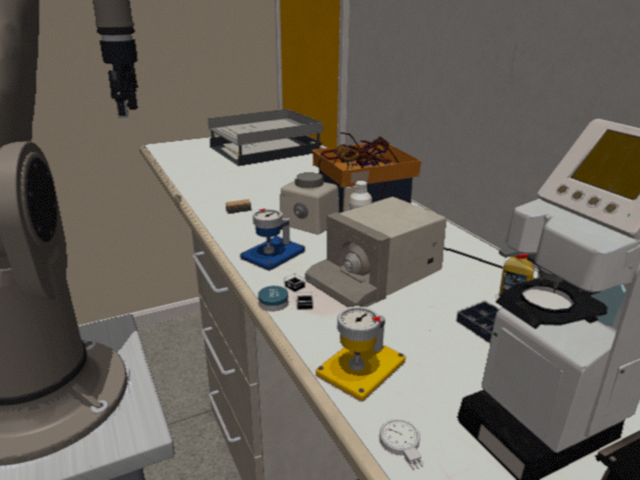

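View pics/wrist0.png

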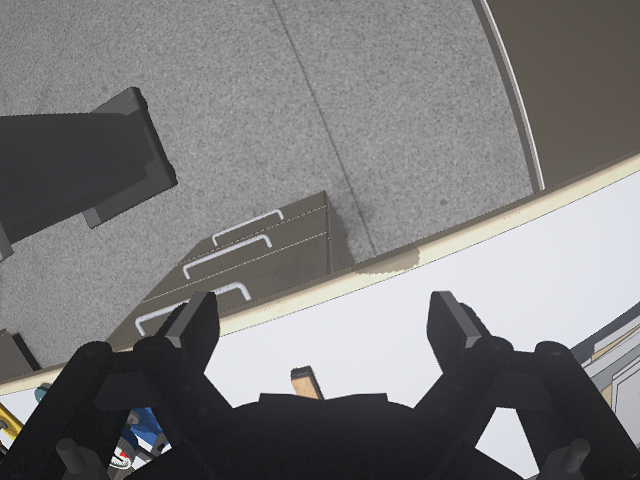

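The scene view shows the blue gauge, with its dial at about (268,215), foot at (272,252) and column to the right at (287,232). The yellow gauge's dial is at (360,322). The wrist view sees only a corner of the blue gauge, at (125,455).

```bash
cat > h.py <<'E'
import numpy as np, cv2
from bench import get_obs, grab_frame, camera_params, r
def ray(p,uv,fish=False):
    x=(uv[0]-p['cx'])/p['fx']; y=(uv[1]-p['cy'])/p['fy']
    if fish:
        t=np.hypot(x,y); s=np.sin(t)/max(t,1e-9); d=np.array([x*s,y*s,np.cos(t)])
    else: d=np.array([x,y,1.])
    return -p['R'].T@p['t'], p['R'].T@d
def cast(p,uv,z,fish=False):
    o,d=ray(p,uv,fish); return o+d*(z-o[2])/d[2]
def proj(p,X,fish=False):
    c=p['R']@np.array(X)+p['t']
    if fish:
        rr=np.hypot(c[0],c[1]); t=np.arctan2(rr,c[2]); c=np.array([c[0]/rr*t,c[1]/rr*t,1])
    return np.array([p['cx']+p['fx']*c[0]/c[2],p['cy']+p['fy']*c[1]/c[2]])
E
python3 - <<'E'
from h import *
tiles=[]
for n in ["scene","side"]:
    p=camera_params(n); im=cv2.imread(f"pics/{n}0.png"); hsv=cv2.cvtColor(im,cv2.COLOR_BGR2HSV)
    m=cv2.inRange(hsv,(100,150,50),(125,255,255)); k,l,s,c=cv2.connectedComponentsWithStats(m)
    i=1+np.argmax(s[1:,4]); print(n,s[i],cast(p,c[i],0.014))
    x,y,w,h=s[i][:4]; cx,cy=x+w//2,y+h//2-20
    tiles.append(cv2.resize(im[cy-60:cy+60,cx-65:cx+65],None,fx=3,fy=3,interpolation=cv2.INTER_CUBIC)); print(cx-65,cy-60)
    rect=cv2.minAreaRect(np.array([cast(p,(u,v),.014)[:2]*1000 for v,u in np.argwhere(l==i)],np.float32)); print(rect)
cv2.imwrite("pics/c1.png",np.hstack(tiles))
E
```

```text
scene [242 237  62  32 911] [0.4446614 0.2338191 0.014    ]
208 173
((447.7567443847656, 240.13650512695312), (119.02479553222656, 89.8534164428711), 25.362516403198242)
side [273 228  60  24 621] [0.44386254 0.22509742 0.014     ]
238 160
((448.39111328125, 239.0785369873047), (118.55632019042969, 94.48377227783203), 25.148855209350586)
```

View pics/c1.png

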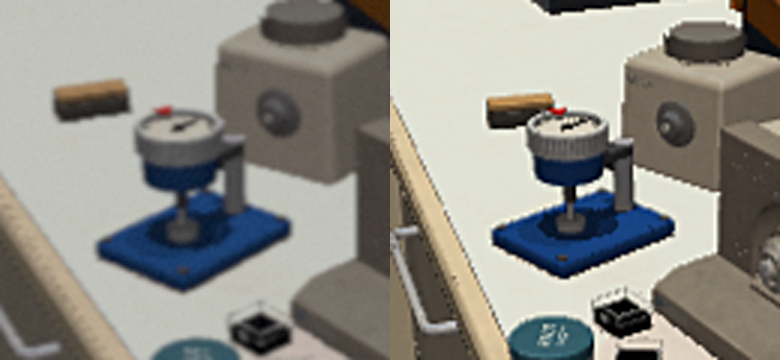

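The crops show the blue dial centred at about scene (268,214.7) and side (297,202). The red mark is at the dial's far rim, at scene (263,210) and side (294,197). The needle points right towards the column, and a grey block stands beyond it.

```bash
python3 - <<'E'
from h import *
for n,uv,mk,f,b in [("scene",(268,214.7),(263,210),(281,228),(281,191)),("side",(297.3,202),(294.3,197),(316,222),(315,186))]:
    p=camera_params(n); c=cast(p,uv,.098); m=cast(p,mk,.098); B=cast(p,f,0); o,d=ray(p,b)
    s=np.dot(B[:2]-o[:2],d[:2])/np.dot(d[:2],d[:2]); print(n,c,m,np.degrees(np.arctan2(*(m-c)[1::-1])),"block",B,"top z",(o+s*d)[2])
p=camera_params("wrist"); o=get_obs(); from scipy.spatial.transform import Rotation as R
print(R.from_rotvec(o['orientation']).inv().apply(-p['R'].T@p['t']-o['tcp_pos']))
E
python3 -m jog '[{"x":0.4,"y":-0.8},{"x":0.4,"y":-0.8},{"x":0.4,"y":-0.8},{"x":0.4,"y":-0.8},{"x":0.4,"y":-0.8},{"x":0.4,"y":-0.8},{"x":0.4,"y":-0.8},{"x":0.4,"y":-0.8}]'
python3 - <<'E'
from h import *
cv2.imwrite("pics/w1.png",grab_frame("wrist")[:,:,::-1]); print(get_obs())
E
```

```text
scene [0.44162309 0.24277089 0.098     ] [0.4415138  0.27018374 0.098     ] 90.22843916467318 block [0.5215321  0.37170003 0.        ] top z 0.09220237417875449
side [0.43933652 0.23715755 0.098     ] [0.44130214 0.26986778 0.098     ] 86.56111696318013 block [0.51211739 0.33839974 0.        ] top z 0.09425074013525025
[ 0.07152849 -0.00070804 -0.14138493]
{'clock': 0.2, 'joints': array([-1.29912418,  0.4774777 ,  0.02240906,  1.55604705, -0.01149348,
        1.10935152, -0.0830605 ]), 'qvel': array([-0.0012362 , -0.00447499, -0.00077672, -0.00321928,  0.00105481,
        0.00063253,  0.00038948]), 'tau': array([-2.47831349e-04, -5.96288538e+01,  1.60665248e+00, -2.81178153e+01,
        1.24852988e-02,  7.14919850e-03,  1.54857025e-05]), 'tcp_pos': array([0.25012608, 0.62654513, 0.23071406]), 'orientation': array([-5.92934961e-01, -3.08501690e+00,  1.80536358e-03]), 'contact_force': array([ 0.56092603, -0.8379444 , -0.21618798]), 'moment': array([ 0.0420342 ,  0.00357786, -0.02645699]), 'gripper_force': 0.0, 'grip_width': 0.08520052702183635}validation failed for argument at $[0]...
```

View pics/w1.png

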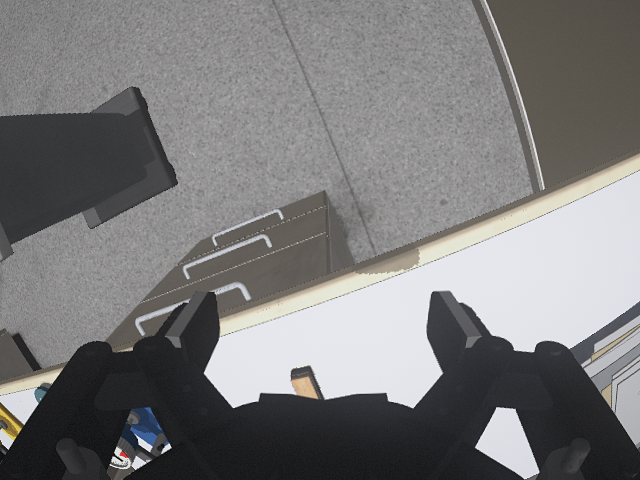

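The picture is unchanged: the jog was refused because every row needs all its keys.

```bash

python3 -m jog '[{"rx":0,"ry":0,"rz":0,"x":0.4,"y":-0.8,"z":0,"jaw":1},{"rx":0,"ry":0,"rz":0,"x":0.4,"y":-0.8,"z":0,"jaw":1},{"rx":0,"ry":0,"rz":0,"x":0.4,"y":-0.8,"z":0,"jaw":1},{"rx":0,"ry":0,"rz":0,"x":0.4,"y":-0.8,"z":0,"jaw":1},{"rx":0,"ry":0,"rz":0,"x":0.4,"y":-0.8,"z":0,"jaw":1},{"rx":0,"ry":0,"rz":0,"x":0.4,"y":-0.8,"z":0,"jaw":1},{"rx":0,"ry":0,"rz":0,"x":0.4,"y":-0.8,"z":0,"jaw":1},{"rx":0,"ry":0,"rz":0,"x":0.4,"y":-0.8,"z":0,"jaw":1}]'
python3 - <<'E'
from h import *
p=camera_params("wrist"); im=grab_frame("wrist")[:,:,::-1]; cv2.imwrite("pics/w2.png",im); np.save("w2.npy",np.r_[p['R'].ravel(),p['t']])
o=get_obs(); print(o['clock'],o['tcp_pos'],o['orientation'],proj(p,(.44,.24,.098),True))
E
```

```text
clock: 1.2
tcp_pos: [0.4428, 0.2412, 0.2314]
orientation: [0.593, 3.085, 0.001]
contact_force: [1.4, 0.1, 0.4]
grip_width: 0.0856
gripper_force: 0.0
1.25 [0.44615537 0.23338357 0.23147774] [ 0.60669079  3.08018469 -0.00474099] [320.96722312 217.67849374]
```

View pics/w2.png

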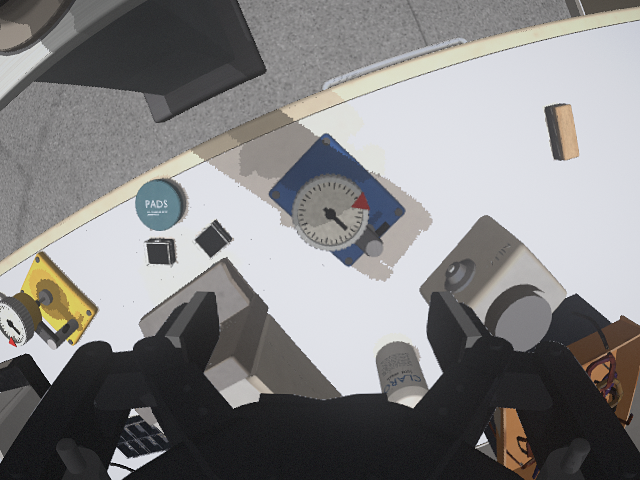

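The dial is at about (331,213) with its outline some 75 px across. The needle tip is near (343,225) pointing lower right to the column at (375,245), and the red triangle is at (360,201). The arm was still settling, so I take a fresh frame and measure.

```bash
cat > meas.py <<'E'
from h import *
import sys
def meas(tag,c0=(.441,.240)):
    p=camera_params("wrist"); im=np.ascontiguousarray(grab_frame("wrist")[:,:,::-1]); hsv=cv2.cvtColor(im,cv2.COLOR_BGR2HSV)
    cv2.imwrite(f"pics/{tag}.png",im)
    uv=proj(p,(*c0,.098),True); x0,y0=int(uv[0])-75,int(uv[1])-55
    cv2.imwrite(f"pics/{tag}_c.png",cv2.resize(im[y0:y0+110,x0:x0+150],None,fx=5,fy=5,interpolation=cv2.INTER_CUBIC))
    print("crop",x0,y0)
    pts=lambda m,z:np.array([cast(p,(u,v),z,True)[:2]*1000 for v,u in np.argwhere(m)],np.float32)
    near=lambda P,r:P[np.hypot(*(P-1000*np.array(c0)).T)<r]
    red=near(pts(cv2.inRange(hsv,(0,130,60),(8,255,255))|cv2.inRange(hsv,(172,130,60),(180,255,255)),.098),45)
    blue=near(pts(cv2.inRange(hsv,(100,130,30),(125,255,255)),.014),110)
    print("red n",len(red),"centroid",red.mean(0) if len(red) else None); print("foot",cv2.minAreaRect(blue))
    return p,im,red
if __name__=="__main__": p,_,_=meas(sys.argv[1]); o=get_obs(); print(o['clock'],o['tcp_pos'],o['orientation'])
E
python3 meas.py w3; cp pics/w3_c.png pics/w3c.png
```

```text
crop 254 155
red n 127 centroid [440.24142 272.5343 ]
foot ((413.3025207519531, 274.7684020996094), (57.483741760253906, 11.38172721862793), 28.32683753967285)
1.3 [0.44488802 0.23647101 0.23144884] [ 6.07818326e-01  3.08079767e+00 -3.03888345e-03]
```

View pics/w3c.png

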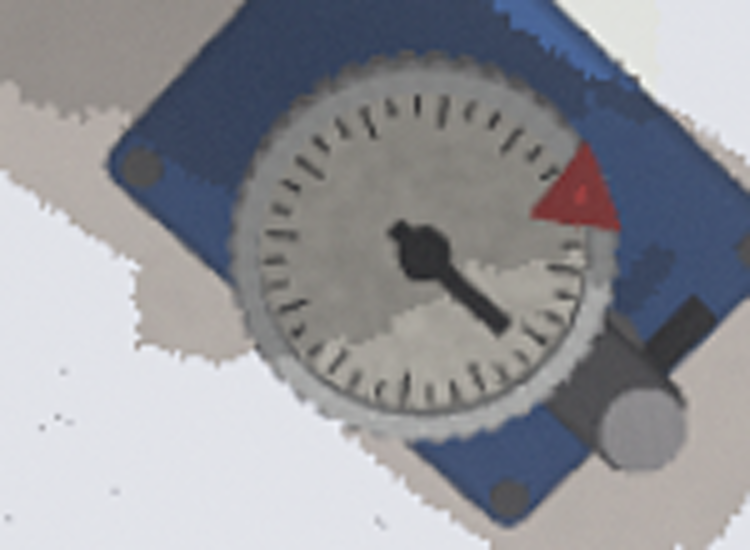

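The crop shows the pivot at (423,252), needle tip (505,327), needle tail (398,230), red triangle point (533,214) and its base corners (585,145) and (618,228). The bezel outline runs about 235–615 by 55–438.

```bash
python3 - <<'E'
from h import *
p=camera_params("wrist"); q=lambda a,z=.098:cast(p,(a[0]/5+254-.4,a[1]/5+155-.4),z,True)*1000
ring=np.array([q(a)[:2] for a in [(235,250),(613,240),(424,55),(425,438),(290,120),(280,370),(560,380),(545,95)]],np.float32)
(cx,cy),rr=cv2.minEnclosingCircle(ring); print("ring",cx,cy,rr)
A=np.c_[2*ring,np.ones(8)]; s=np.linalg.lstsq(A,(ring**2).sum(1),rcond=None)[0]; print("fit",s[:2],np.sqrt(s[2]+s[0]**2+s[1]**2))
c=q((423,252)); t=q((505,327)); tl=q((398,230)); ang=lambda v:np.degrees(np.arctan2(v[1],v[0]))
m=[q(a) for a in [(533,214),(585,145),(618,228)]]; print("pivot",c,"needle",ang(t-c),ang(t-tl))
for cc in (c[:2],s[:2]): print("mark",ang(m[0][:2]-cc),ang((m[1]+m[2])[:2]/2-cc),ang(sum(m)[:2]/3-cc))
k=q((645,430),.070); print("col",k,ang(k-c)); o=get_obs(); print(o['tcp_pos'],o['orientation'])
E
```

```text
ring 437.9326171875 251.06826782226562 29.759645462036133
fit [438.05532156 251.33069375] 29.19760258519256
pivot [438.00249882 250.74003503  98.        ] needle 24.938148510975083 25.16022309885204
mark 87.33936830524142 88.4246927795562 88.17055733156346
mark 87.4247043187466 88.49896597504778 88.2500034943364
col [487.67713055 273.42267792  70.        ] 24.54259011601231
[0.44488802 0.23647101 0.23144884] [ 6.07818326e-01  3.08079767e+00 -3.03888345e-03]
```

Needle is at 25° and mark at 88°, so the turn needed is about 63° clockwise. The arm was still settling, so I let it come to rest and remeasure the centre.

```bash
python3 -m jog '[{"rx":0,"ry":0,"rz":0,"x":0,"y":0,"z":0,"jaw":1},{"rx":0,"ry":0,"rz":0,"x":0,"y":0,"z":0,"jaw":1},{"rx":0,"ry":0,"rz":0,"x":0,"y":0,"z":0,"jaw":1}]'
python3 - <<'E'
from meas import *
p,im,red=meas("w4"); o=get_obs(); print(o['tcp_pos'],o['orientation'])
# bezel+dial blob: grey not-blue pixels near; dark needle hub; tick ring
g=cv2.cvtColor(im,cv2.COLOR_BGR2GRAY)
uv=proj(p,(.440,.245,.098),True).astype(int); mask=np.zeros_like(g); cv2.circle(mask,tuple(int(a) for a in uv),16,255,-1)
dk=((g<60)&(mask>0)).astype(np.uint8); k,l,s,c=cv2.connectedComponentsWithStats(dk); i=1+np.argmax(s[1:,4]); print(s[i],c[i])
P=np.argwhere(l==i)[:,::-1]; dt=cv2.distanceTransform(dk,cv2.DIST_L2,5); hub=np.unravel_index(dt.argmax(),dt.shape)[::-1]; print("hub",hub,cast(p,hub,.098,True))
Q=np.array([cast(p,a,.098,True)[:2] for a in P])*1000; print("needle ctr",Q.mean(0)); w,v=np.linalg.eigh(np.cov(Q.T)); print(np.degrees(np.arctan2(v[1,1],v[0,1])))
E
```

```text
clock: 1.68
tcp_pos: [0.4417, 0.2441, 0.2312]
orientation: [-0.589, -3.086, -0.0]
contact_force: [0.1, 1.0, 0.6]
grip_width: 0.0852
gripper_force: 0.0
crop 243 166
red n 132 centroid [440.0613 272.6285]
foot ((424.567626953125, 274.4078369140625), (82.57506561279297, 2.7166178226470947), 9.443238258361816)
[0.44176767 0.24390716 0.23121266] [-5.89944098e-01 -3.08551140e+00 -1.54473717e-05]
[321 211  17  17 106] [328.33962264 217.48113208]
hub (np.int64(327), np.int64(216)) [0.43922181 0.24760274 0.098     ]
needle ctr [440.69049183 248.12836433]
-156.44315886695503
```

View pics/w4_c.png

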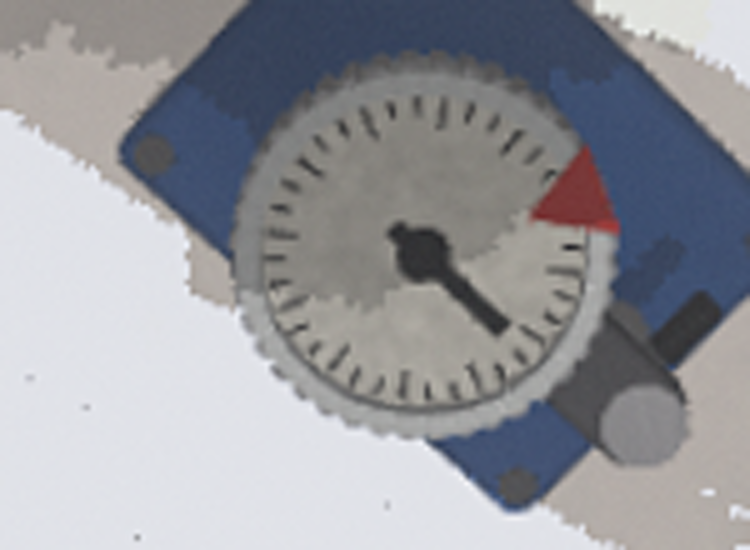

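Settled view: hub at (423,252) in the crop gives centre ≈ (0.4393, 0.2476), and the triangle point is at (533,214). Before descending, I check the clearance to the headstock.

```bash
python3 - <<'E'
from h import *
p=camera_params("scene")
for a in [(330,213),(385,235),(330,258),(306,275)]: print(a,[cast(p,a,z).round(3) for z in (0,.04,.1,.14)])
o,d=ray(p,(330,213)); B=cast(p,(330,285),0); s=np.dot(B[:2]-o[:2],d[:2])/np.dot(d[:2],d[:2]); print(B,(o+s*d)[2])
for n,uv in (("scene",(0,0)),("side",(0,0))): print(n,proj(camera_params(n),(.4393,.2476,.098)))
E
```

```text
(330, 213) [array([0.667, 0.402, 0.   ]), array([0.622, 0.318, 0.04 ]), array([0.555, 0.192, 0.1  ]), array([0.511, 0.108, 0.14 ])]
(385, 235) [array([0.72 , 0.232, 0.   ]), array([0.671, 0.161, 0.04 ]), array([0.598, 0.055, 0.1  ]), array([ 0.549, -0.015,  0.14 ])]
(330, 258) [array([0.555, 0.187, 0.   ]), array([0.519, 0.12 , 0.04 ]), array([0.465, 0.02 , 0.1  ]), array([ 0.429, -0.048,  0.14 ])]
(306, 275) [array([0.479, 0.144, 0.   ]), array([0.449, 0.081, 0.04 ]), array([ 0.404, -0.015,  0.1  ]), array([ 0.374, -0.079,  0.14 ])]
[0.50326709 0.08952778 0.        ] 0.14827675214391978
scene [266.03599155 214.05358618]
side [296.02915596 200.40630459]
```

```bash
python3 -m jog '[{"rx":0,"ry":0,"rz":1,"x":-0.04,"y":0.05,"z":-0.2,"jaw":1},{"rx":0,"ry":0,"rz":1,"x":0,"y":0,"z":-0.5,"jaw":1},{"rx":0,"ry":0,"rz":1,"x":0,"y":0,"z":-0.5,"jaw":1},{"rx":0,"ry":0,"rz":1,"x":0,"y":0,"z":-0.3,"jaw":1},{"rx":0,"ry":0,"rz":1,"x":0,"y":0,"z":-0.1,"jaw":1},{"rx":0,"ry":0,"rz":0,"x":0,"y":0,"z":0,"jaw":1},{"rx":0,"ry":0,"rz":0,"x":0,"y":0,"z":0,"jaw":1},{"rx":0,"ry":0,"rz":0,"x":0,"y":0,"z":0,"jaw":1}]'
python3 - <<'E'
from meas import *
p,im,red=meas("w5",(.4393,.2476)); o=get_obs(); print(o['tcp_pos'],o['orientation'],o['joints'])
print(proj(p,o['tcp_pos'],True),proj(p,(.4393,.2476,.098),True))
E
```

```text
clock: 2.72
tcp_pos: [0.4401, 0.2463, 0.1358]
orientation: [-0.764, 3.046, 0.001]
contact_force: [0.3, 0.3, -0.3]
grip_width: 0.0852
gripper_force: 0.0
crop 251 212
red n 252 centroid [440.42712 272.4333 ]
foot ((451.25274658203125, 249.65341186523438), (3.104062795639038, 132.7265167236328), 78.48009490966797)
[0.44003212 0.24621787 0.13573252] [-7.64423191e-01  3.04633194e+00  4.11715338e-04] [-0.65638075  0.31978167  0.02675033  2.05101675 -0.01198662  0.77008263
  1.44011997]
[324.10519494 300.83817842] [326.82592077 267.77181978]
```

View pics/w5.png

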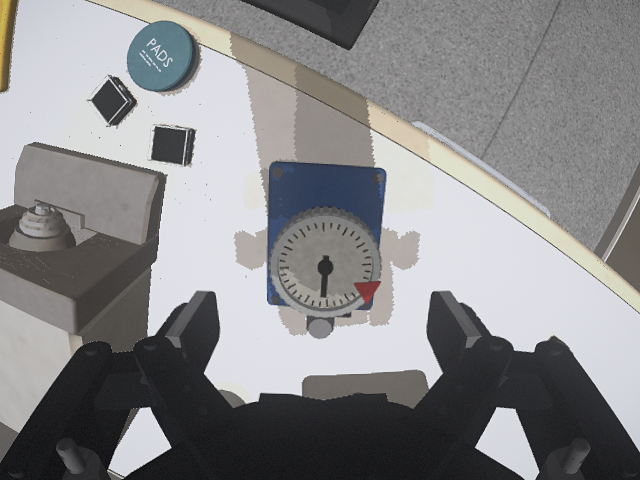

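The dial sits centred between the fingers, with the hub at (325,267) against a predicted (327,268). The jaw line crosses the needle line squarely and the column is clear of the fingers. I go down and pinch gently.

```bash
python3 -m jog '[{"rx":0,"ry":0,"rz":0,"x":0,"y":0.01,"z":-0.4,"jaw":1},{"rx":0,"ry":0,"rz":0,"x":0,"y":0.01,"z":-0.4,"jaw":1},{"rx":0,"ry":0,"rz":0,"x":0,"y":0,"z":-0.23,"jaw":1},{"rx":0,"ry":0,"rz":0,"x":0,"y":0,"z":0,"jaw":1},{"rx":0,"ry":0,"rz":0,"x":0,"y":0,"z":0,"jaw":0.5},{"rx":0,"ry":0,"rz":0,"x":0,"y":0,"z":0,"jaw":0},{"rx":0,"ry":0,"rz":0,"x":0,"y":0,"z":0,"jaw":0},{"rx":0,"ry":0,"rz":0,"x":0,"y":0,"z":0,"jaw":0}]' 25
python3 -m jog '[{"rx":0,"ry":0,"rz":0,"x":0,"y":0,"z":0,"jaw":0},{"rx":0,"ry":0,"rz":0,"x":0,"y":0,"z":0,"jaw":0},{"rx":0,"ry":0,"rz":0,"x":0,"y":0,"z":0,"jaw":0}]'
```

```text
clock: 3.78
tcp_pos: [0.4403, 0.2477, 0.0746]
orientation: [-0.766, 3.045, 0.001]
contact_force: [-1.4, -0.5, 5.9]
grip_width: 0.0594
gripper_force: 26.4
clock: 4.15
tcp_pos: [0.4404, 0.2477, 0.0746]
orientation: [-0.766, 3.045, 0.001]
contact_force: [-2.2, -0.6, 7.2]
grip_width: 0.0593
gripper_force: 26.4
```

```bash
python3 -m jog '[{"rx":0,"ry":0,"rz":-0.9,"x":0,"y":0,"z":0,"jaw":0},{"rx":0,"ry":0,"rz":-0.9,"x":0,"y":0,"z":0,"jaw":0},{"rx":0,"ry":0,"rz":-0.9,"x":0,"y":0,"z":0,"jaw":0},{"rx":0,"ry":0,"rz":-0.9,"x":0,"y":0,"z":0,"jaw":0},{"rx":0,"ry":0,"rz":-0.9,"x":0,"y":0,"z":0,"jaw":0},{"rx":0,"ry":0,"rz":-0.9,"x":0,"y":0,"z":0,"jaw":0},{"rx":0,"ry":0,"rz":-0.9,"x":0,"y":0,"z":0,"jaw":0},{"rx":0,"ry":0,"rz":0,"x":0,"y":0,"z":0,"jaw":0}]'
python3 -m jog '[{"rx":0,"ry":0,"rz":0,"x":0,"y":0,"z":0,"jaw":0},{"rx":0,"ry":0,"rz":0,"x":0,"y":0,"z":0,"jaw":0},{"rx":0,"ry":0,"rz":0,"x":0,"y":0,"z":0,"jaw":0}]'
python3 - <<'E'
from meas import *
p,im,red=meas("w6",(.4393,.2476)); o=get_obs(); print(o['tcp_pos'],o['orientation'])
E
```

```text
clock: 5.15
tcp_pos: [0.4404, 0.2485, 0.0746]
orientation: [0.94, 2.997, 0.004]
contact_force: [-1.1, 1.9, 5.2]
grip_width: 0.0589
gripper_force: 26.6
clock: 5.52
tcp_pos: [0.4404, 0.2485, 0.0746]
orientation: [0.937, 2.998, 0.004]
contact_force: [-1.8, 1.7, 5.0]
grip_width: 0.0591
gripper_force: 26.6
crop 246 271
red n 512 centroid [462.62946 259.21136]
foot ((438.80218505859375, 252.7862091064453), (117.52774810791016, 54.226707458496094), 52.666019439697266)
[0.44043197 0.2485099  0.07460575] [0.93737642 2.99771544 0.0043636 ]
```

View pics/w6_c.png

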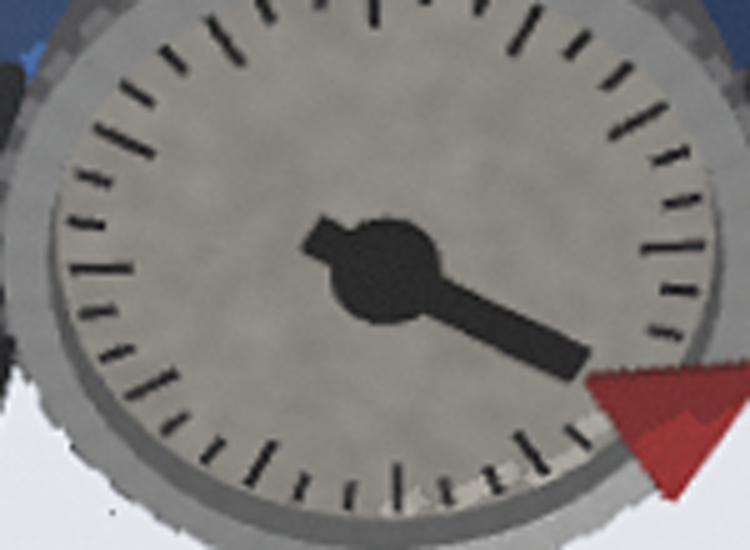

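The close-up shows the pivot at (385,271), needle tip (580,366) and triangle point (588,381), so the mark is very close to the needle. I compute the remaining angle.

```bash
python3 - <<'E'
from h import *
p=camera_params("wrist"); q=lambda a,z=.098:cast(p,(a[0]/5+246-.4,a[1]/5+271-.4),z,True)[:2]*1000
ang=lambda v:np.degrees(np.arctan2(v[1],v[0]))
red=np.array([462.629,259.211])
for z in (.096,.098,.100):
    c=q((385,271),z); print(z,c,"needle",ang(q((580,366),z)-c),ang(q((580,366),z)-q((312,234),z)),"tri",ang(q((588,381))-c),ang(red-c))
im=cv2.imread("pics/w6.png"); hsv=cv2.cvtColor(im,cv2.COLOR_BGR2HSV); m=cv2.inRange(hsv,(0,130,60),(8,255,255))|cv2.inRange(hsv,(172,130,60),(180,255,255))
cs=max(cv2.findContours(m,0,2)[0],key=cv2.contourArea); t=cv2.minEnclosingTriangle(cs)[1][:,0]; T=np.array([cast(p,a,.098,True)[:2]*1000 for a in t]); print(t,T)
# dial rim ticks: opposite major ticks midpoint as the dial centre
for a,b in [((100,269),(672,248)),((374,10),(398,487))]: print("mid",(q(a)+q(b))/2)
i=np.argmin([np.hypot(*(x-q((385,271)))) for x in T]); b=(T.sum(0)-T[i])/2; print("tri axis",ang(b-T[i]),"apex",T[i])
E
```

```text
0.096 [439.7642891  247.80821964] needle 24.811741513591024 24.74864483683536 tri 25.30705769363734 26.50573166823494
0.098 [438.78787262 248.48234129] needle 24.811741513591176 24.748644836835552 tri 22.102148569238466 24.22804786033438
0.1 [437.81145614 249.15646295] needle 24.811741513591095 24.7486448368355 tri 19.1162533271829 22.05475359445518
[[379.7805  371.2927 ]
 [401.36584 342.5122 ]
 [361.7927  346.10974]] [[470.01243763 254.39329117]
 [463.02165495 268.22885783]
 [455.21278105 255.12962719]]
mid [438.17484937 248.93489659]
mid [438.53597753 248.81522465]
tri axis 28.670911808546883 apex [455.21278105 255.12962719]
```

The estimate is within about 2°, limited by the unknown heights of hub and dial face. I release and lift, then look from straight above the hub, where that parallax vanishes.

```bash
python3 -m jog '[{"rx":0,"ry":0,"rz":0,"x":0,"y":0,"z":0,"jaw":0.6},{"rx":0,"ry":0,"rz":0,"x":0,"y":0,"z":0,"jaw":1},{"rx":0,"ry":0,"rz":0,"x":0,"y":0,"z":0,"jaw":1},{"rx":0,"ry":0,"rz":0,"x":0,"y":0,"z":0,"jaw":1},{"rx":0,"ry":0,"rz":0,"x":0,"y":0,"z":0.4,"jaw":1},{"rx":0,"ry":0,"rz":0,"x":0,"y":0,"z":0.6,"jaw":1},{"rx":0,"ry":0,"rz":0,"x":0,"y":0,"z":0.6,"jaw":1},{"rx":0,"ry":0,"rz":0,"x":0,"y":0,"z":0.4,"jaw":1}]'
python3 -m jog '[{"rx":0,"ry":0,"rz":0,"x":0.5,"y":-0.35,"z":0,"jaw":1},{"rx":0,"ry":0,"rz":0,"x":0.47,"y":-0.35,"z":0,"jaw":1},{"rx":0,"ry":0,"rz":0,"x":0,"y":0,"z":0,"jaw":1},{"rx":0,"ry":0,"rz":0,"x":0,"y":0,"z":0,"jaw":1},{"rx":0,"ry":0,"rz":0,"x":0,"y":0,"z":0,"jaw":1},{"rx":0,"ry":0,"rz":0,"x":0,"y":0,"z":0,"jaw":1}]'
python3 - <<'E'
from meas import *
p,im,red=meas("w7",(.4390,.2480)); o=get_obs(); print(o['clock'],o['tcp_pos'],-p['R'].T@p['t'])
E
```

```text
clock: 6.58
tcp_pos: [0.4402, 0.2473, 0.1951]
orientation: [0.939, 2.997, 0.002]
contact_force: [0.2, 0.3, -0.4]
grip_width: 0.0854
gripper_force: 0.0
clock: 7.32
tcp_pos: [0.4974, 0.2058, 0.1935]
orientation: [-0.936, -2.998, -0.0]
contact_force: [0.2, -0.3, -0.0]
grip_width: 0.0857
gripper_force: 0.0
crop 251 69
red n 216 centroid [462.90268 259.09128]
foot ((440.9295654296875, 276.25823974609375), (110.83815002441406, 35.24943923950195), 27.893653869628906)
7.375 [0.49753063 0.20575718 0.19348661] [0.43840645 0.24583867 0.33488044]
```

View pics/w7_c.png

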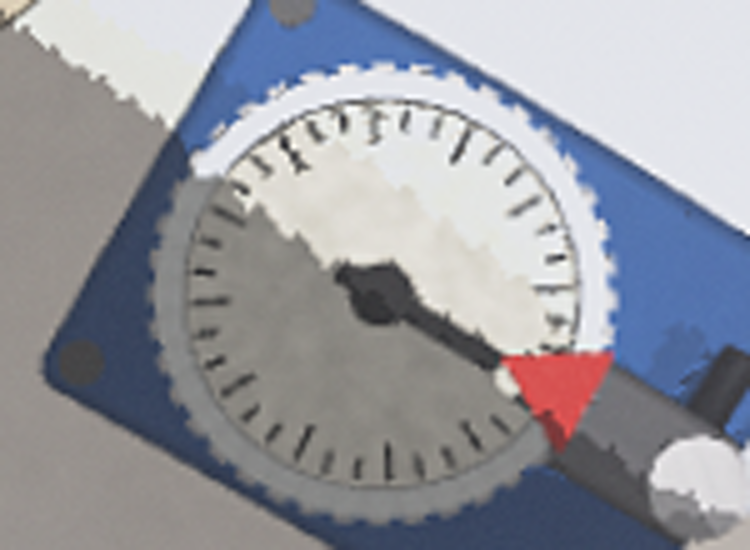

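This is nearly straight above: ring centre ≈(382,293), needle tail (342,270), tip (500,362), triangle point (502,355), corners (612,352) and (568,452). The mark stands at the needle tip, and I compute the residual.

```bash
python3 - <<'E'
from h import *
p=camera_params("wrist"); im=cv2.imread("pics/w7.png"); hsv=cv2.cvtColor(im,cv2.COLOR_BGR2HSV); q=lambda a,z=.098:cast(p,(a[0]/5+251-.4,a[1]/5+69-.4),z,True)[:2]*1000
ang=lambda v:np.degrees(np.arctan2(v[1],v[0]))
ring=np.array([q(a) for a in [(150,290),(617,300),(385,65),(385,522),(205,145),(580,170),(230,460),(520,480)]])
s=np.linalg.lstsq(np.c_[2*ring,np.ones(8)],(ring**2).sum(1),rcond=None)[0]; c=s[:2]; print("axis",c,np.sqrt(s[2]+c@c))
m=cv2.inRange(hsv,(0,130,60),(8,255,255))|cv2.inRange(hsv,(172,130,60),(180,255,255)); m[:60]=0; m[200:]=0
k,l,st,ct=cv2.connectedComponentsWithStats(m); i=1+np.argmax(st[1:,4]); print(st[i]); R=q((0,0)); R=cast(p,ct[i],.098,True)[:2]*1000
print("mark",ang(R-c),ang(q((561,386))-c),"needle",ang(q((500,361))-c),ang(q((500,361))-q((342,270))), "hub",q((378,290)))
rect=np.array([q(a,.014) for a in [(45,370),(250,5)]]); print("foot short edge+90",ang(rect[1]-rect[0])-90, "long",ang(q((745,232),.014)-q((375,5),.014)),"col",ang(q((700,485),.07)-c))
E
```

```text
axis [440.83724613 247.63518437] 29.377293923040558
[352 140  21  18 216]
mark 27.020439232001177 27.696852412105077 needle 24.75104461678886 25.312557968803826 hub [440.0818928  247.14730093]
foot short edge+90 25.565310169836707 long 24.362285825496414 col 24.688680972488978
```

The best estimate leaves the mark about 2° counter-clockwise of the needle. There is ample time, so I move back over the dial, check by number and trim it.

```bash
python3 -m jog '[{"rx":0,"ry":0,"rz":0,"x":-0.48,"y":0.35,"z":0,"jaw":1},{"rx":0,"ry":0,"rz":0,"x":-0.48,"y":0.35,"z":0,"jaw":1},{"rx":0,"ry":0,"rz":0,"x":0,"y":0,"z":0,"jaw":1},{"rx":0,"ry":0,"rz":0,"x":0,"y":0,"z":0,"jaw":1},{"rx":0,"ry":0,"rz":0,"x":0,"y":0,"z":0,"jaw":1},{"rx":0,"ry":0,"rz":0,"x":0,"y":0,"z":0,"jaw":1}]'
cat > fin.py <<'E'
from meas import *
ang=lambda v:np.degrees(np.arctan2(v[1],v[0]))
def fin(tag):
    p,im,red=meas(tag,(.4395,.2478)); g=cv2.cvtColor(im,cv2.COLOR_BGR2GRAY); h,w=g.shape
    P=np.array([(u,v) for v,u in np.argwhere(g<75)],float)
    X=np.array([cast(p,a,.098,True)[:2]*1000 for a in P]); k=np.hypot(*(X-[439.5,247.8]).T)<17; dk=np.zeros_like(g); dk[P[k][:,1].astype(int),P[k][:,0].astype(int)]=1
    n,l,s,c=cv2.connectedComponentsWithStats(dk); i=1+np.argmax(s[1:,4]); N=np.array([cast(p,(u,v),.098,True)[:2]*1000 for v,u in np.argwhere(l==i)])
    wv,V=np.linalg.eigh(np.cov(N.T)); d=V[:,1]*np.sign(V[0,1]); t=(N-N.mean(0))@d
    print("needle n",len(N),"dir",ang(d),"tail",t.min(),"tip",t.max(),"ctr",N.mean(0)); tip=N.mean(0)+d*t.max(); hub=tip-d*14
    dd=cv2.distanceTransform(dk,cv2.DIST_L2,5); hb=np.unravel_index(dd.argmax(),dd.shape)[::-1]; H=cast(p,hb,.098,True)[:2]*1000
    R=red.mean(0); print("hub",H,"mark from hub",ang(R-H),"tip->mark",ang(R-tip),np.hypot(*(R-tip)))
    return p
if __name__=="__main__": fin(sys.argv[1]); print(get_obs()['tcp_pos'])
E
python3 fin.py w8
```

```text
clock: 8.12
tcp_pos: [0.4411, 0.2465, 0.1935]
orientation: [0.941, 2.997, -0.0]
contact_force: [-0.5, -0.3, -0.9]
grip_width: 0.0856
gripper_force: 0.0
crop 249 176
red n 179 centroid [462.8665  259.16296]
foot ((467.188232421875, 220.50462341308594), (88.35467529296875, 69.5234603881836), 66.35736083984375)
needle n 205 dir 24.872331850781872 tail -9.688841184906497 tip 13.291703070024056 ctr [442.84791075 249.32742932]
hub [440.01284854 247.96838082] mark from hub 26.097375148916107 tip->mark 28.071888749217806 9.020959076914332
[0.44094409 0.24660257 0.19348183]
```

Residual is about +1.5°. I regrip and trim.

```bash
python3 -m jog '[{"rx":0,"ry":0,"rz":0,"x":-0.01,"y":0.02,"z":-0.5,"jaw":1},{"rx":0,"ry":0,"rz":0,"x":0,"y":0,"z":-0.6,"jaw":1},{"rx":0,"ry":0,"rz":0,"x":0,"y":0,"z":-0.6,"jaw":1},{"rx":0,"ry":0,"rz":0,"x":0,"y":0,"z":-0.28,"jaw":1},{"rx":0,"ry":0,"rz":0,"x":0,"y":0,"z":0,"jaw":1},{"rx":0,"ry":0,"rz":0,"x":0,"y":0,"z":0,"jaw":0.5},{"rx":0,"ry":0,"rz":0,"x":0,"y":0,"z":0,"jaw":0},{"rx":0,"ry":0,"rz":0,"x":0,"y":0,"z":0,"jaw":0}]' 25
python3 -m jog '[{"rx":0,"ry":0,"rz":0,"x":0,"y":0,"z":0,"jaw":0},{"rx":0,"ry":0,"rz":0,"x":0,"y":0,"z":0,"jaw":0},{"rx":0,"ry":0,"rz":-0.15,"x":0,"y":0,"z":0,"jaw":0},{"rx":0,"ry":0,"rz":0,"x":0,"y":0,"z":0,"jaw":0},{"rx":0,"ry":0,"rz":0,"x":0,"y":0,"z":0,"jaw":0},{"rx":0,"ry":0,"rz":0,"x":0,"y":0,"z":0,"jaw":0}]'
python3 -m jog '[{"rx":0,"ry":0,"rz":0,"x":0,"y":0,"z":0,"jaw":0.6},{"rx":0,"ry":0,"rz":0,"x":0,"y":0,"z":0,"jaw":1},{"rx":0,"ry":0,"rz":0,"x":0,"y":0,"z":0,"jaw":1},{"rx":0,"ry":0,"rz":0,"x":0,"y":0,"z":0,"jaw":1},{"rx":0,"ry":0,"rz":0,"x":0,"y":0,"z":0.4,"jaw":1},{"rx":0,"ry":0,"rz":0,"x":0,"y":0,"z":0.6,"jaw":1},{"rx":0,"ry":0,"rz":0,"x":0,"y":0,"z":0.6,"jaw":1},{"rx":0,"ry":0,"rz":0,"x":0,"y":0,"z":0.4,"jaw":1}]'
python3 -m jog '[{"rx":0,"ry":0,"rz":0,"x":0,"y":0,"z":0,"jaw":1},{"rx":0,"ry":0,"rz":0,"x":0,"y":0,"z":0,"jaw":1},{"rx":0,"ry":0,"rz":0,"x":0,"y":0,"z":0,"jaw":1}]'
python3 fin.py w9
```

```text
clock: 9.18
tcp_pos: [0.4405, 0.2484, 0.0762]
orientation: [0.939, 2.997, 0.002]
contact_force: [-0.5, -0.2, 5.8]
grip_width: 0.0591
gripper_force: 25.9
clock: 9.93
tcp_pos: [0.4405, 0.2485, 0.0762]
orientation: [0.978, 2.985, 0.002]
contact_force: [-0.8, -0.5, 5.6]
grip_width: 0.0585
gripper_force: 25.9
clock: 10.92
tcp_pos: [0.4402, 0.2485, 0.1963]
orientation: [0.978, 2.985, 0.002]
contact_force: [-0.5, 0.4, -1.1]
grip_width: 0.0852
gripper_force: 0.0
clock: 11.3
tcp_pos: [0.4392, 0.2479, 0.1936]
orientation: [-0.977, -2.985, 0.003]
contact_force: [0.4, 0.1, -0.6]
grip_width: 0.0854
gripper_force: 0.0
crop 249 179
red n 180 centroid [463.1645  258.61633]
foot ((466.0902404785156, 218.55532836914062), (93.58050537109375, 56.602996826171875), 57.08798599243164)
needle n 198 dir 24.744971591877512 tail -9.57596529851771 tip 12.898933822885915 ctr [442.99106754 249.49193168]
hub [439.73107119 248.00997862] mark from hub 24.352297181765312 tip->mark 23.76800606616179 9.24279884898793
[0.43928635 0.2478977  0.19366893]
```

The mark is now within about 0.5° of the needle, and the gripper is clear and open.

```bash
python3 -c "
from bench import r
print(r.hand_in())"
```

```text
the job is handed in; nothing more can be done
None
```

The blue gauge is zeroed: its red mark measured within about 0.5° of the needle tip after I let go, the yellow gauge was not touched, and the job was handed in at about 11 s.

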